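Report the empty hardware bin

ROBOT

A 6-joint arm with a two-finger parallel gripper is mounted at the origin on the work surface. World frame = base frame: x ahead of the robot, y to its left, z up, the work surface at z = 0. Lengths are in m, angles in rad, forces in N, time in s.
With the tool pointing down it reaches from about 0.275 to 0.85 m from the base axis. Payload 5.2 kg.
Tool frame: the origin (TCP) lies midway between the tips of the shut fingers; the grasp point (between the pads) lies 19 mm behind it; z points along the fingers, y is the direction in which the jaws open and shut (so a half turn about z gives the same grasp; the last joint's range is limited). The gripper opens to 85 mm and grips with 20 to 120 N. Pads are 22 mm wide; open, the fingers measure 114 mm over their backs; the gripper's body (76 mm by 85 mm) begins 54 mm behind the grasp point. The pads swing forward as they close: fully open they stand 13 mm farther back than shut.
Start: joints at [1.119, 0.259, 1.535, -0, 1.348, -0.203], TCP at [0.135, 0.533, 0.231] pointing down, gripper open.
Joint ranges: [-3.14, 3.14], [-0.91, 2.08], [0.19, 2.58], [-1.22, 4.36], [0.22, 2.71], [-3.12, 3.12]. Speed limits (rad/s): [2.57, 2.57, 3.14, 3.14, 3.14, 3.14].

INTERFACE

Orientations are given as a 3x3 rotation matrix whose columns are the frame's x, y, z axes.
In Python, from bench import bot gives the robot as it stands. Calls block until the motion is done:
- bot.move_to(position, orientation): joint-space move of the TCP to a pose.
- bot.move_l(position, orientation=None, velocity=0.15, contact_N=None): straight line of the TCP; orientation=None keeps the orientation; velocity is the mean speed in m/s. With contact_N (N) it stops when the force on the tool has changed by that much, and returns True; else False.
- bot.movej(angles): joint-space move.
- bot.ungrasp() and bot.gripper_close(effort=None): open the fingers fully, or close them until they stop; effort is the grip in N (None keeps the last).
- bot.wait(seconds).
- bot.ik(position, orientation): joint angles nearest the present ones, or None.
- bot.observe(): the state.
- bot.grab_frame(name): name is "scene" or "top" or "wrist"; returns a dict with "pixels" (420x560x3 uint8, blue, green, red), "fov_y" (degrees; the focal length in pixels is half the picture's height over the tangent of half this angle, whatever the lens; pixels are square), "cx", "cy" (the principal point, pixels), "R" (3x3) and "t" (3): a world point X has camera coordinates R X + t. Camera axes: x right, y down, z forward; pixel columns grow to the right and rows downward; lengths in m; the calibration is good to about 2 mm. A picture is of the moment at which its call begins. There is no depth.
A pose or a line that the arm cannot do raises bot.IKError and nothing moves.
- bot.close_job(): hands the job in, once; it reports no verdict.
Trained networks look in a picture, given as the dict that the camera call returned (one of the last four; its "shot" number tells which), for a name from the list of things; names that differ only in an ending like _2 or _b are one class to them, and where a whole thing is asked for, a point or a joint stands for the part that bears it (a point fixed in the world has none). Each returns a list of dicts, best first, with "conf" (0 to 1); they miss things now and then, are a little off and sometimes report something else, mostly with a low value. They report only what shows in the picture. A call takes as long as a camera call. They do not tell look-alikes from the thing itself.
- bot.trace(picture, thing): "mask" (420x560 bool, what is visible of it) and "extent" ([centre column, centre row, width, height] in pixels, round what is visible of it).
The state is a dict: "time_s": time; "joint_positions": joint angles; "qd": joint speeds; "joint_torque": joint torques, N m; "tool_pos": TCP position; "orientation": TCP orientation; "wrist_force": force on the tool from outside, world axes, zero at the start; "wrist_torque": the same for the moment, N m; "gripper_width": opening from 0.0 (shut) to 1.0 (fully open).
Only numpy, scipy, OpenCV 4.12 (cv2) and the standard library are available. Lean on these libraries where they do the work, as an engineer would, in place of code of your own. Each camera call takes 0.05 s, during which the arm holds its last target.

TASK

Report the hardware bin that has run out: with the fingertips a few centimetres above its rim, point at the middle of the empty bin and stay there for about two seconds, then press the large push button fully down and let it come back up. Do not touch or move any bin, do not come down low over the full bins on the way, leave the small button unpressed, and leave everything else on the bench where it stands.

Things in the scene. Friction and masses are not known exactly. Their poses are not given: they have to be found in the camera images.
- bin_empty: open grey plastic bin, 120 (its x) x 100 (its y) x 60 mm high, 4 mm walls, loose; origin at the centre of its underside, so the middle of its open mouth is 60 mm above the origin. This one is EMPTY: its bare floor shows.
- bin_bolts: open grey plastic bin, 120 (its x) x 100 (its y) x 60 mm high, 4 mm walls, loose; origin at the centre of its underside, so the middle of its open mouth is 60 mm above the origin. Filled with steel bolts up to about 15 mm below the rim.
- bin_nuts: open grey plastic bin, 120 (its x) x 100 (its y) x 60 mm high, 4 mm walls, loose; origin at the centre of its underside, so the middle of its open mouth is 60 mm above the origin. Filled with steel nuts up to about 20 mm below the rim.
- bin_brackets: open grey plastic bin, 120 (its x) x 100 (its y) x 60 mm high, 4 mm walls, loose; origin at the centre of its underside, so the middle of its open mouth is 60 mm above the origin. Filled with small steel angle brackets up to about 15 mm below the rim.
- big_button_top (a point): centre of the top face of the LARGE round push button, 48 mm across, on a fixed low grey box 75 x 75 x 25 mm; it is pressed straight down.
- big_button (a joint): how far the large button is down: 0 = up, 0.006 m = fully down. A spring returns it; fully down takes about 5 N.
- small_button_top (a point): centre of the top face of the SMALL round push button, 20 mm across, on a box like the other one. Not to be pressed.
- small_button (a joint): how far the small button is down: 0 = up, 0.006 m = fully down.
- glue: bystander: yellow glue bottle, 44 mm across, 110 mm high, standing between the bins; origin at the centre of its underside.
- jar: bystander: amber jar, 56 mm across, 65 mm high, standing between the two button boxes; origin at the centre of its underside.
- hammer: bystander: hammer lying along its x at the left side, head to +x.
- screwdriver: bystander: screwdriver lying along its x at the right side, tip to +x.
- offcut: bystander: small timber block 45 x 45 x 38 mm, behind the glue bottle; origin at the centre of its underside.
- mug: bystander: mug, 80 mm across, 90 mm high, at the right of the bins; origin at the centre of its underside.
Mind the look-alikes: they are no part of the job. Leave any pink look-alike of the part that bears big_button_top alone.

How it is judged:
On the way, in this order (a step that is already met when the one before it is completed fails the run):
1. the tool stays over the middle of the empty bin (grasp point within 40 mm of it, 8 to 90 mm above the rim) (horizontal distance between the grasp point and bin_empty below 0.04 m and z of the grasp point in the frame of bin_empty between 0.068 and 0.15 m), for 1.5 s.
2. the large button is pressed fully down (value of joint big_button above 0.0048 m), for 0.05 s.
At the end, for the whole second after the job is handed in: Both buttons are up again, the bins stand upright and at rest within 8 mm of where they stood, and all bystanders rest within 20 mm of where they were (value of joint each of big_button, small_button below 0.0015 m and distance of each of bin_empty, bin_bolts, bin_nuts, bin_brackets from where it was at the start of the episode below 0.008 m and angle between each of bin_empty, bin_bolts, bin_nuts, bin_brackets's own z axis and vertical below 0.1 rad and linear speed of each of bin_empty, bin_bolts, bin_nuts, bin_brackets, glue, jar, hammer, screwdriver, offcut, mug below 0.02 m/s and distance of each of glue, jar, hammer, screwdriver, offcut, mug from where it was at the start of the episode below 0.02 m); the robot touches nothing.
It fails at once if a bin is touched by the robot (contact force between any of the fingers, the arm and bin_empty above 0.4 N or contact force between any of the fingers, the arm and bin_bolts above 0.4 N or contact force between any of the fingers, the arm and bin_nuts above 0.4 N or contact force between any of the fingers, the arm and bin_brackets above 0.4 N).
It fails at once if a bin is shifted, lifted or carried (distance of any of bin_empty, bin_bolts, bin_nuts, bin_brackets from where it was at the start of the episode above 0.008 m).
It fails at once if the tool comes down low over a full bin (grasp point within 40 mm of its middle and less than 90 mm above its rim) ((horizontal distance between the grasp point and bin_bolts below 0.04 m and z of the grasp point in the frame of bin_bolts below 0.15 m) or (horizontal distance between the grasp point and bin_nuts below 0.04 m and z of the grasp point in the frame of bin_nuts below 0.15 m) or (horizontal distance between the grasp point and bin_brackets below 0.04 m and z of the grasp point in the frame of bin_brackets below 0.15 m)).
It fails at once if the small button is pressed (value of joint small_button above 0.002 m).
It fails at once if a bystander is moved, lifted or knocked over (distance of any of glue, jar, hammer, screwdriver, offcut, mug from where it was at the start of the episode above 0.02 m or angle between any of glue, jar, offcut, mug's own z axis and vertical above 0.4 rad).
It also fails if it takes over 40 s, if anything falls off the work surface, if the arm or the gripper's body presses on something with over 40 N, if the wrist force passes 120 N, or if a joint passes its speed limit or range.

## Working session

There is one attempt and no reset: what is moved stays moved. The work goes in short steps, each a Python script; the robot and the scene stay as the last script left them, time stands still between calls to the robot, and variables do not carry over. Pictures are saved under pics/ and viewed, and the job is handed in when it is done.

```bash
mkdir -p pics; ls
python3 - <<'E'
from bench import bot
import cv2
for n in ["scene","top"]:
    f=bot.grab_frame(n); cv2.imwrite(f"pics/{n}0.png",f["pixels"]); print(n,f["fov_y"],f["cx"],f["cy"],f["R"],f["t"],f["shot"])
    for th in ["bin_empty","big_button_top","small_button_top"]:
        for d in bot.trace(f,th): print(th,round(d["conf"],2),d["extent"])
print(bot.observe()["tool_pos"],bot.observe()["time_s"])
E
```

```text
pics
scene 52.16887277506157 283.94074063063056 204.7386589925502 [[-0.24614536  0.96915171  0.01254662]
 [ 0.79493581  0.20927016 -0.56945856]
 [-0.55451737 -0.13019582 -0.82192429]] [ 0.0899653  -0.36693397  1.37439681] 1
bin_empty 0.88 [210.4, 249.2, 61.4, 70.6]
big_button_top 0.66 [333.3, 197.6, 19.4, 16.7]
big_button_top 0.64 [385.0, 201.2, 19.7, 16.6]
big_button_top 0.46 [351.0, 164.3, 24.8, 15.7]
big_button_top 0.3 [212.0, 248.1, 61.2, 72.6]
small_button_top 0.6 [209.1, 176.3, 9.7, 4.3]
small_button_top 0.23 [360.8, 256.5, 56.1, 66.0]
top 50.245241023344725 280.545868541564 212.6385785126134 [[ 0.021116   -0.99972328  0.01036697]
 [-0.98229014 -0.02267646 -0.18598889]
 [ 0.18617251 -0.00625603 -0.98249715]] [0.017058   0.51419043 1.09408648] 2
bin_empty 0.88 [330.8, 169.1, 47.4, 57.8]
big_button_top 0.68 [184.4, 254.4, 17.6, 20.0]
big_button_top 0.62 [220.8, 292.8, 21.5, 16.8]
big_button_top 0.6 [232.7, 241.1, 16.3, 20.4]
[0.13540715 0.53300181 0.23119836] 0.4
```

View pics/scene0.png

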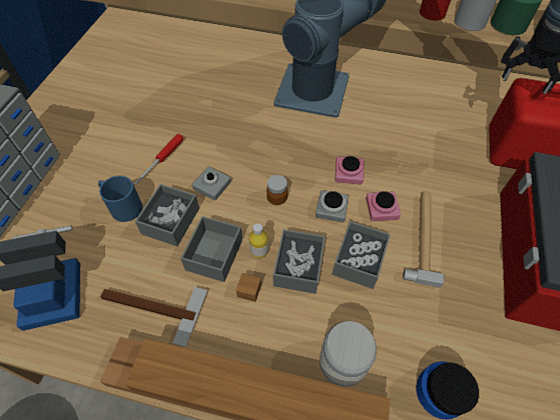

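View pics/top0.png

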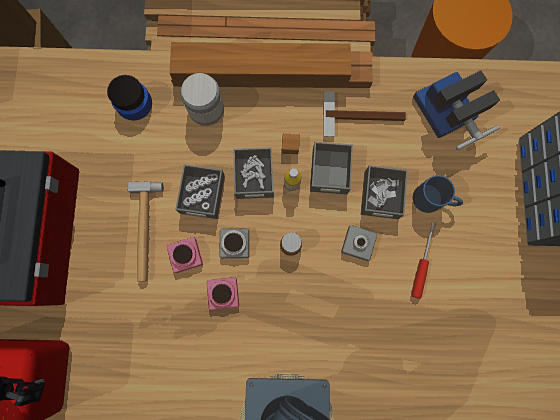

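The empty bin shows its bare floor at scene (212,248) and top (331,168). These could be taken for the large button:
- grey box at scene (333,200), top (233,242)
- pink box at scene (385,203), top (184,254)
- pink box at scene (350,164), top (222,293)
- small button on a grey box at scene (210,177), top (360,243)

By the description I choose the grey box at top (233,242). Next I'll check it in a crop and triangulate.

```bash
cat > h.py <<'E'
import numpy as np, cv2
def K(f):
    F=f["pixels"].shape[0]/2/np.tan(np.radians(f["fov_y"])/2)
    return np.array([[F,0,f["cx"]],[0,F,f["cy"]],[0,0,1]])
def tri(fa,pa,fb,pb):
    P=[K(f)@np.c_[f["R"],f["t"]] for f in (fa,fb)]
    X=cv2.triangulatePoints(P[0],P[1],np.float64(pa).reshape(2,1),np.float64(pb).reshape(2,1)).ravel(); return X[:3]/X[3]
def plane(f,p,z):
    R=np.array(f["R"]);t=np.array(f["t"]); d=R.T@np.linalg.solve(K(f),[p[0],p[1],1]); c=-R.T@t
    return c+d*(z-c[2])/d[2]
def proj(f,X):
    q=K(f)@(np.array(f["R"])@X+f["t"]); return q[:2]/q[2]
def crop(f,n,c,r=60,s=5):
    x,y=map(int,c); im=f["pixels"][max(0,y-r):y+r,max(0,x-r):x+r]
    cv2.imwrite("pics/"+n,cv2.resize(im,None,fx=s,fy=s,interpolation=cv2.INTER_CUBIC))
E
python3 - <<'E'
from bench import bot
from h import *
s=bot.grab_frame("scene"); t=bot.grab_frame("top")
def cen(m):
    ys,xs=np.nonzero(m); return np.array([xs.mean(),ys.mean()])
def near(f,th,c):
    L=[cen(d["mask"]) for d in bot.trace(f,th)]; L=[p for p in L if np.hypot(*(p-c))<20]
    return L[0] if L else None
for th,a,b,z in [("big_button_top",(333,200),(233,242),.035),("small_button_top",(210,177),(360,243),.035),("bin_empty",(212,248),(331,168),.03),("bin_bolts",(299,260),(253,173),.03),("bin_nuts",(361,253),(200,190),.03),("bin_brackets",(168,214),(384,191),.03),("glue",(259,240),(292,178),.05),("jar",(277,190),(290,243),.03),("mug",(121,199),(433,194),.045)]:
    p=near(s,th,np.array(a)); q=near(t,th,np.array(b))
    if p is None or q is None: print(th,p,q); continue
    print(th,p.round(1),q.round(1),tri(s,p,t,q).round(4),plane(s,p,z)[:2].round(4),plane(t,q,z)[:2].round(4))
a=t["pixels"][150:270,170:300]; b=s["pixels"][140:290,190:410]
cv2.imwrite("pics/ct.png",cv2.resize(t["pixels"][130:270,170:400],None,fx=3.4,fy=3.4,interpolation=2))
cv2.imwrite("pics/cs.png",cv2.resize(b,None,fx=3.6,fy=3.6,interpolation=2))
E
```

```text
big_button_top [332.5 199. ] [233.2 241.4] [0.4377 0.1449 0.0452] [0.4305 0.1431] [0.4387 0.1473]
small_button_top [209.5 176. ] [360.6 241.4] [ 0.4456 -0.1779  0.043 ] [ 0.44   -0.1831] [ 0.4461 -0.1776]
bin_empty [211.6 248.3] [331.2 167.5] [ 0.6412 -0.104   0.0327] [ 0.64   -0.1062] [ 0.6417 -0.1031]
bin_bolts [298.1 260.9] [253.1 173. ] [0.6215 0.1005 0.0322] [0.6208 0.0982] [0.6218 0.1027]
bin_nuts [360.9 254.4] [199.8 190.9] [0.5691 0.238  0.0343] [0.567  0.2367] [0.57   0.2403]
bin_brackets [167.8 214.6] [383.7 192.1] [ 0.5782 -0.2416  0.0311] [ 0.5776 -0.2431] [ 0.5782 -0.241 ]
glue None [291.87931034 179.44137931]
jar [276.2 189.4] [290.7 243.4] [ 0.4374 -0.0009  0.0348] [ 0.4343 -0.0035] [0.4377 0.0006]
mug [120.1 197.8] [435.5 194.1] [ 0.5713 -0.3696  0.0478] [ 0.5697 -0.3703] [ 0.5723 -0.3715]
```

View pics/ct.png

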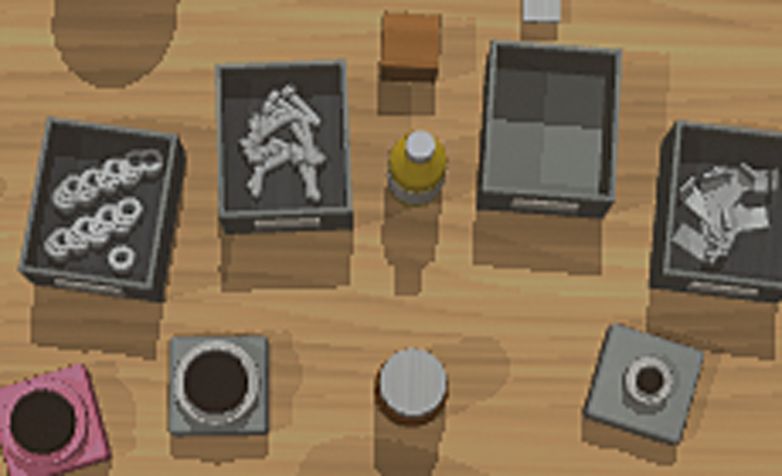

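View pics/cs.png

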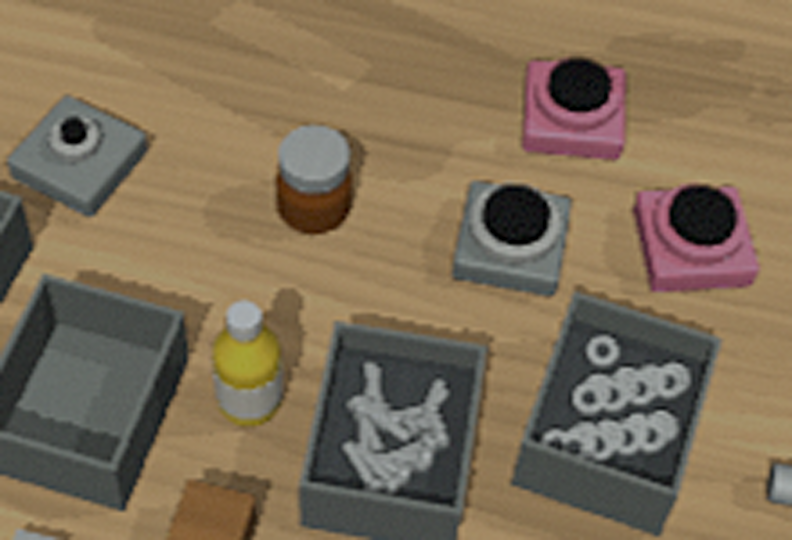

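The crops agree with the choice. The grey box's large button is at (0.438, 0.146), with its top at about z 0.04. The empty bin's middle is at (0.641, -0.104), and its triangulated centre height of 0.033 fits a 60 mm bin. I'll shut the fingers, cross high, and point.

Run:
```python
from bench import bot
from h import *
bot.gripper_close()
o=bot.observe(); p=o["tool_pos"]
bot.move_l([p[0],p[1],0.29],velocity=0.2)
bot.move_l([0.641,-0.104,0.29],velocity=0.25)
bot.move_l([0.641,-0.104,0.115],velocity=0.12)
o=bot.observe(); print(o["time_s"],o["tool_pos"],o["gripper_width"],o["wrist_force"])
f=bot.grab_frame("top"); crop(f,"b_top.png",(331,168))
f=bot.grab_frame("scene"); crop(f,"b_sc.png",(212,240))
```

```text
7.6167 [ 0.64154066 -0.10417383  0.11591979] 0.004687341017680258 [ 0.58412547 -0.36250128  0.31491323]
```

```bash
python3 -c "
import cv2,numpy as np
cv2.imwrite('pics/b2.png',cv2.resize(np.hstack([cv2.imread('pics/b_top.png'),cv2.imread('pics/b_sc.png')]),(800,400)))"
```

```text
(no output)
```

View pics/b2.png

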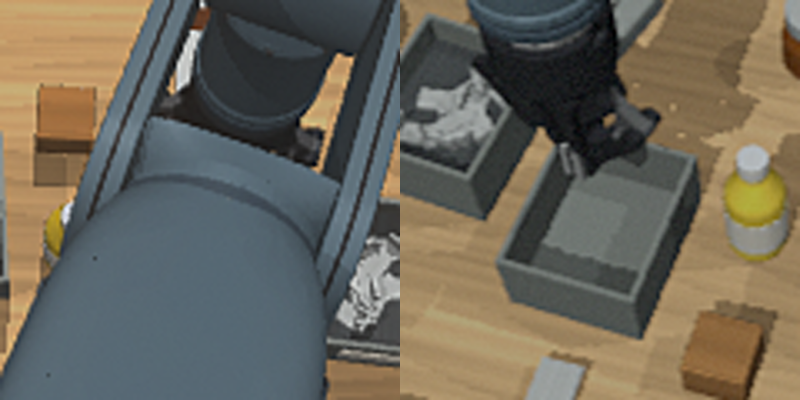

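The scene view (right) shows the shut fingertips over the empty bin, clear of its rim. I'll lower a little, dwell 2 s, then go high to the button and press.

Run:
```python
from bench import bot
from h import *
bot.move_l([0.641,-0.104,0.098],velocity=0.08)
bot.wait(2.2)
bot.move_l([0.641,-0.104,0.27],velocity=0.2)
bot.move_l([0.438,0.146,0.27],velocity=0.25)
bot.move_l([0.438,0.146,0.075],velocity=0.15)
print(bot.observe()["time_s"],bot.observe()["tool_pos"],bot.observe()["wrist_force"])
f=bot.grab_frame("scene"); crop(f,"p_sc.png",(333,190))
c=bot.move_l([0.438,0.146,0.045],velocity=0.03,contact_N=2)
o=bot.observe(); print(c,o["time_s"],o["tool_pos"],o["wrist_force"])
```

```text
14.175 [0.43864819 0.14602971 0.07564352] [ 0.5543787  -0.46576717 -0.09044799]
True 15.1917 [0.43769336 0.14596696 0.04486998] [1.37746776 0.22144525 1.91926594]
```

View pics/p_sc.png

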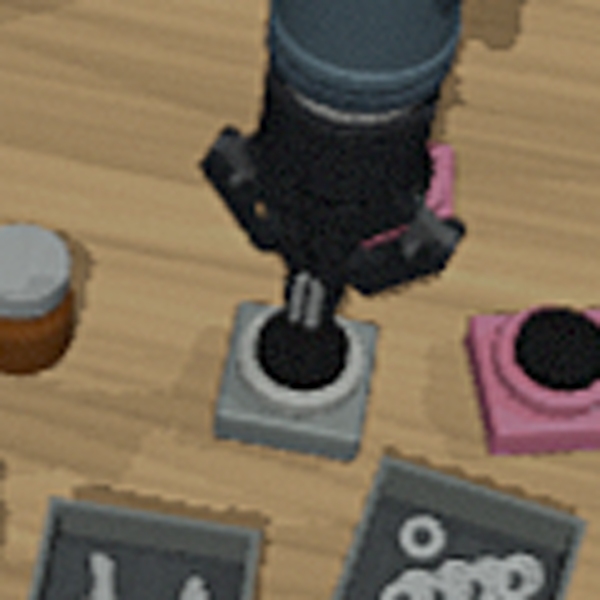

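The fingertips are above the centre of the grey box's large black button, and light contact came at about z 0.045, which matches the triangulated 0.045. Next I'll press fully.

Run:
```python
from bench import bot
from h import *
c=bot.move_l([0.438,0.146,0.034],velocity=0.02,contact_N=12)
o=bot.observe(); print(c,o["time_s"],o["tool_pos"],o["wrist_force"])
bot.wait(0.4)
o=bot.observe(); print(o["tool_pos"],o["wrist_force"])
```

```text
True 15.5333 [0.43775523 0.14596741 0.04097285] [-1.33273946 -0.1084662   8.20698801]
[0.43775471 0.14596493 0.04096657] [-1.63717099 -0.39642995  9.22882699]
```

Run:
```python
from bench import bot
from h import *
for z in (0.0395,0.038):
    c=bot.move_l([0.438,0.146,z],velocity=0.02,contact_N=25)
    bot.wait(0.2)
    o=bot.observe(); print(c,o["time_s"],o["tool_pos"],o["wrist_force"])
    if o["wrist_force"][2]>20: break
```

```text
False 16.3833 [0.43778795 0.14599833 0.04074351] [-5.17416337 -0.94928091 20.55744462]
```

The button has hit its hard stop: force went from 9 to 20 N over 0.2 mm. I'll release it and check.

Run:
```python
from bench import bot
from h import *
bot.move_l([0.438,0.146,0.10],velocity=0.08)
bot.move_l([0.438,0.146,0.27],velocity=0.2)
bot.move_l([0.2,0.45,0.27],velocity=0.25)
bot.wait(0.3)
o=bot.observe(); print(o["time_s"],o["tool_pos"],o["wrist_force"])
f=bot.grab_frame("scene"); t=bot.grab_frame("top"); cv2.imwrite("pics/end.png",t["pixels"]); cv2.imwrite("pics/end_s.png",f["pixels"])
for n,g in (("scene0",f),("top0",t)):
    d=cv2.absdiff(cv2.imread(f"pics/{n}.png"),g["pixels"]).max(2); 
    for nm,c in (dict(be=(212,248),bb=(333,200),sb=(210,177),bolts=(299,260),nuts=(361,253),jar=(277,190),glue=(259,240)) if n=="scene0" else dict(be=(331,168),bb=(233,242),sb=(360,243),bolts=(253,173),nuts=(200,190),jar=(290,243),glue=(292,178),brk=(384,191))).items():
        print(n,nm,(d[c[1]-20:c[1]+20,c[0]-20:c[0]+20]>50).sum(),end="; ")
```

```text
20.2833 [0.20042122 0.44970506 0.27006692] [ 0.49089212 -0.82021177  0.08056652]
scene0 be 0; scene0 bb 0; scene0 sb 0; scene0 bolts 0; scene0 nuts 0; scene0 jar 0; scene0 glue 0; top0 be 0; top0 bb 0; top0 sb 0; top0 bolts 0; top0 nuts 0; top0 jar 0; top0 glue 0; top0 brk 0;
```

View pics/end.png

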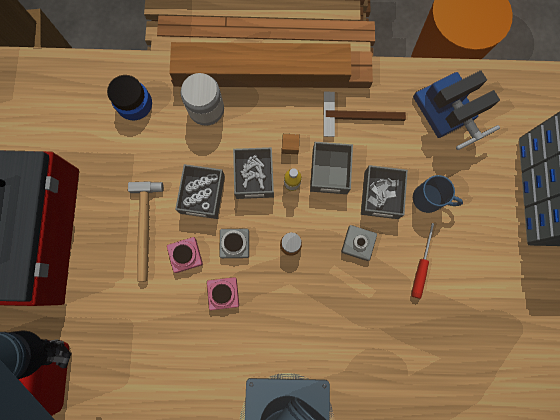

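The scene is unchanged: the bins, both button boxes and the bystanders stand at the same pixels as at the start, and the arm is clear. I'll hand in.

```bash
python3 -c "
from bench import bot
bot.close_job()"
```

```text
the job is handed in; nothing more can be done
```

I did both steps and handed the job in after about 20 s of the 40 s allowed; no verdict was reported.

- **Pointing:** with the fingers shut, I held the tips about 38 mm above the rim, over the middle of the empty bin at (0.641, -0.104), for 2.2 s. All moves across the bench were made with the tips at z 0.27 or higher.
- **Pressing:** I pressed the large button on the grey box at (0.438, 0.146), not either of the pink look-alikes. First contact was at about z 0.045. It hit a hard stop at z 0.0407, where the force rose from 9 to 20 N over 0.2 mm. The travel I saw was about 4 mm rather than 6 mm, because the button was already partly down when I logged contact. I judged it fully down from the hard stop and from the force being well above 5 N.
- **Last checks:** after I released it, patches of the scene and top pictures were unchanged from the start at the button boxes, all four bins, the glue bottle and the jar. I checked the mug, hammer, screwdriver and offcut only by eye in the top picture, and they look unmoved. The wrist force was back near zero with the arm clear, and none of the checks failed or disagreed.

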